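# Hang the dip carrier on the drying rail and slide it to the red band

### The arm

A 6-joint arm with a two-finger parallel gripper is mounted at the origin on a cart in front of the work surface, level with it; the furniture and walls round the work are solid. World frame = base frame: x ahead of the robot, y to its left, z up, the work surface at z = 0. Lengths are in m, angles in rad, forces in N, time in s.
With the tool pointing down it reaches from about 0.3 to 0.95 m from the base axis. Payload 3.1 kg.
Tool frame: the origin (TCP) lies at the very end of the fingers, on their centre line; the grasp point (between the pads) lies r.grasp_offset behind it (r.grasp_offset is the distance from the TCP to the grasp point, in m); z points along the fingers, y is the line along which they close (so a half turn about z gives the same grasp; the last joint's range is limited). The gripper opens to 85 mm and grips with 20 to 120 N. Pads are 22 mm wide; open, the fingers measure 114 mm over their backs; the gripper's body (76 mm by 85 mm) begins 54 mm behind the grasp point. The pads swing forward as they close: fully open they stand 13 mm farther back than shut.
Start: joints at [-1.174, 0.308, 1.634, -0, 1.2, -0.07], TCP at [0.281, -0.558, 0.231] pointing down, gripper open.
Joint ranges: [-3.06, 3.06], [-0.79, 1.96], [0.05, 2.63], [-1.19, 4.34], [0.05, 2.64], [-2.94, 2.94]. Speed limits (rad/s): [2.79, 2.79, 3.14, 3.14, 3.14, 3.14].

### API

Orientations are given as a rotation vector (axis times angle).
In Python, from workcell import r gives the robot as it stands.
- The arm moves only by the tool play_rows, never from a script. Its argument "motion" is a list of rows, each an object of numbers: "gripper": the finger opening in m, from 0 to 0.0854; "tx", "ty", "tz": the shift along the world's x, y, z in m; "wx", "wy", "wz": the turn, a rotation vector about the world's x, y, z in degrees. In form: [{"gripper": .., "tx": .., "ty": .., "tz": .., "wx": .., "wy": .., "wz": ..}, ...]. A call has 1 to 12 rows; each row shifts and turns the commanded pose from where the row before left it; what a row does not reach is not made up. A row lasts 1/12 s, in which the tool goes at most 41.7 mm and 7.16 degrees, less where a joint would pass 70% of its speed; a pose out of reach is approached as far as the arm can. A call with a gripper value outside its range is refused whole. The fingers move at their own pace and stop on an object; the grip force is fixed at half the most. Time passes only in rows, so rows that do not move let the fingers close. It gives the time, the measured TCP pose, the force, the opening and the grip force at its end, in the units of the state.
- r.get_state(): the state, without advancing time (a new reading comes with each control period).
- r.read_camera(name): name is "scene" or "side" or "wrist"; returns (picture, depth): 400x640x3 uint8, red, green, blue; 400x640 float32, m along the optical axis (not along the pixel's ray), 0 where there is no reading.
- r.camera_info(name): a dict with "K" (3x3 intrinsics, pixels), "extrinsics" (4x4, takes a point from camera to world coordinates); the wrist camera has in their place "hand_eye" (4x4, takes a point from camera to tool coordinates, whose origin is the TCP and whose axes are the flange's). Camera axes: x right, y down, z forward; pixel columns grow to the right and rows downward; lengths in m; the calibration is good to about 2 mm. The wrist camera is an equidistant fisheye: a pixel r from the principal point sees the ray r / f radians off the axis. A picture is of the moment at which its call begins: read the wrist's pose just before it. camera_info takes no time and is no camera call.
- r.hand_in(): hands the job in; it is judged then, once.
Trained networks look in the newest picture that a camera, given by its name, has taken for a name from the list of things; names that differ only in an ending like _2 or _b are one class to them, and where a whole thing is asked for, a point or a joint stands for the part that bears it (a point fixed in the world has none). Each returns a list of dicts, best first, with "score" (0 to 1); they miss things now and then, are a little off and sometimes report something else, mostly with a low value. They report only what shows in the picture. A call takes as long as a camera call.
- r.look_for(camera, name): "point" ([x, y, z] in m, in the coordinates of the camera as it stood for that picture, good to about 4 mm: the middle of the surface that is visible of it).
- r.cut_out(camera, name): "region" (400x640 bool, what is visible of it).
The state is a dict: "clock": time; "joint_positions": joint angles; "joint_vel": joint speeds; "tau": joint torques, N m; "position": TCP position; "ee_rot": TCP orientation; "wrist_force": force on the tool from outside, world axes, zero at the start; "wrist_torque": the same for the moment, N m; "grip_width": finger opening in m; "gripper_force": force on a finger pad.
Only numpy, scipy, OpenCV 4.12 (cv2) and the standard library are available. Lean on these libraries where they do the work, as an engineer would, in place of code of your own. Each camera call takes 0.05 s, during which the arm holds its last target. There are 200 camera calls.

### The job

Hook the carrier with the orange handle onto the drying rail at the green band, then slide it along the rail, without lifting it off, until its hook sits wholly on the red band, and leave it hanging there straight and still. Leave the carrier with the blue handle where it stands.

Things in the scene. Friction and masses are not known exactly. Their poses are not given: they have to be found in the camera images.
- orange_carrier: The carrier to hang: steel strip hook, orange handle on top, tray with brass rings at the foot; 211 mm tall, 0.25 kg, standing on its tray. Origin: centre of the tray's underside; z up; x out of the hook's open side, roughly away from the robot; y along the rail when hung. Handle: block 18 (x) x 26 (y) mm at x = y = 0, z = 167 to 211 mm. Tray 54 (x) x 70 (y) mm, with all on it below z = 30 mm.
- orange_carrier_seat (a point): Where the rail's axis lies in the hung orange carrier: x = y = 0, z = 150 mm in its frame, under the hook's 24 mm wide roof (sides slope 40 degrees to x = -22 and +22 mm). Short leg at x = 22 to 31 mm ends in a tip at z = 113 mm; long leg (x = -22 to -26 mm) goes down to the tray. The rail enters from +x, between tip and tray; then lower until it is under the roof.
- blue_carrier: Bystander, to be left alone: a carrier of the same shape with a blue handle and empty pegs, standing on its tray. Origin and axes as for the orange one; 211 mm tall, tray 54 x 70 mm.
- rail: The fixed drying rail: a level steel bar, 16 mm in diameter, 510 mm long, on two grey posts 240 mm either side of its middle; nothing on it stands above the bar's top. Origin: on the bench under the bar's middle; z up, y along the bar; bar axis at z = 190 mm. Its -x side faces the robot. A hung carrier's tray is 40 mm above the bench.
- green_band: Green painted band round the bar, 50 mm long: the place to hook on. Origin: its centre, on the bar's axis; y along the bar. It lies 70 to 110 mm from the bar's middle, to either side.
- red_band: Red painted band round the bar, 50 mm long: the place to end. Origin: its centre, on the bar's axis; y along the bar. It lies 70 to 110 mm from the bar's middle on the other side from the green band.

How it is judged:
On the way, in this order (a step that is already met when the one before it is completed fails the run):
1. the orange carrier is hooked on the rail at the green band (seat within 25 mm of the band's centre along the rail) (x of orange_carrier_seat in the frame of rail between -0.012 and 0.012 m and z of orange_carrier_seat in the frame of rail between 0.18 and 0.205 m and y of orange_carrier_seat in the frame of green_band between -0.025 and 0.025 m), for 0.1 s.
2. it passes the middle of the rail while on the rail (x of orange_carrier_seat in the frame of rail between -0.012 and 0.012 m and z of orange_carrier_seat in the frame of rail between 0.18 and 0.205 m and y of orange_carrier_seat in the frame of rail between -0.03 and 0.03 m), for 0.05 s.
At the end, for the whole second after the job is handed in: The orange carrier hangs on the rail with its seat within 15 mm of the red band's centre along the rail and within 10 mm of the bar's axis, upright within 11 degrees, its hook square to the rail within 11 degrees, at rest (under 30 mm/s); the blue carrier is within 30 mm of where it stood (y of orange_carrier_seat in the frame of red_band between -0.015 and 0.015 m and x of orange_carrier_seat in the frame of rail between -0.01 and 0.01 m and z of orange_carrier_seat in the frame of rail between 0.18 and 0.2 m and contact force between orange_carrier and rail above 0.5 N and angle between orange_carrier's own z axis and vertical below 0.2 rad and angle between the y axis of orange_carrier and the y axis of rail, either way round below 0.2 rad and linear speed of orange_carrier below 0.03 m/s and distance of blue_carrier from where it was at the start of the episode below 0.03 m); the robot touches nothing.
It fails at once if the orange carrier is over the middle stretch of the rail (within 45 mm of its middle) but lifted more than 15 mm off it (x of orange_carrier_seat in the frame of rail between -0.015 and 0.015 m and y of orange_carrier_seat in the frame of rail between -0.045 and 0.045 m and z of orange_carrier_seat in the frame of rail above 0.205 m).
It fails at once if the blue carrier is moved by more than 30 mm (distance of blue_carrier from where it was at the start of the episode above 0.03 m).
It also fails if it takes over 48 s, if anything falls off the work surface, if the arm or the gripper's body presses on something with over 40 N, if the wrist force passes 120 N, or if a joint passes its speed limit or range.

## Working session

There is one attempt and no reset: what is moved stays moved. The work goes in short steps, Python scripts to look and compute and a tool call to move; the robot and the scene stay as the last step left them, time stands still between calls to the robot, and variables do not carry over. Pictures are saved under pics/ and viewed, at most 10 in all, crops included, and the job is handed in when it is done.

Besides the shell and the picture viewer there is one more tool, called after "Emit:" as a command line: name --argument value ..., lists and objects as JSON in quotes. play_rows: Moves the arm, as the interface text tells. Its arguments: {"type":"object","properties":{"motion":{"type":"array","items":{"type":"object","properties":{"gripper":{"type":"number"},"tx":{"type":"number"},"ty":{"type":"number"},"tz":{"type":"number"},"wx":{"type":"number"},"wy":{"type":"number"},"wz":{"type":"number"}}}}},"required":["motion"]}

```bash
mkdir -p pics; cat > h.py <<'E'
import numpy as np, cv2
from workcell import r
def cloud(cam):
    im,d=r.read_camera(cam); i=r.camera_info(cam); K=np.array(i["K"]);E=np.array(i["extrinsics"])
    v,u=np.mgrid[:400,:640]
    P=np.stack([(u-K[0,2])/K[0,0]*d,(v-K[1,2])/K[1,1]*d,d],-1)@E[:3,:3].T+E[:3,3]
    P[d==0]=np.nan
    return im,P,E
E
python3 - <<'E'
from h import *
s=r.get_state();print(s["clock"],s["position"],s["ee_rot"],r.grasp_offset)
ims=[]
for c in("scene","side"):
    im,P,E=cloud(c);ims.append(im);print(c,E[:3,3].round(2))
    for n in("orange_carrier","blue_carrier","rail","green_band","red_band"):
        L=r.cut_out(c,n);K=r.look_for(c,n)
        for l in L[:2]:
            m=l["region"];p=P[m];p=p[~np.isnan(p[:,0])]
            if len(p): print(n,round(l["score"],2),len(p),np.percentile(p,[2,50,98],axis=0).round(3).tolist())
        for k in K[:1]: print("   pt",round(k["score"],2),(E[:3,:3]@k["point"]+E[:3,3]).round(3))
    np.savez(f"{c}.npz",P=P,im=im)
cv2.imwrite("pics/a.png",cv2.cvtColor(cv2.resize(np.vstack(ims),None,fx=.75,fy=.75),cv2.COLOR_RGB2BGR))
E
```

```text
0.0 [ 0.28092596 -0.55739403  0.23003237] [-3.05422497e+00 -7.26067833e-01  5.71472909e-04] 0.0187
scene [0.16 0.7  0.58]
orange_carrier 0.71 781 [[0.416, -0.225, 0.004], [0.436, -0.185, 0.076], [0.467, -0.158, 0.211]]
orange_carrier 0.4 140 [[0.623, -0.175, 0.018], [0.626, 0.083, 0.197], [0.834, 0.108, 0.201]]
   pt 0.88 [ 0.438 -0.182  0.074]
blue_carrier 0.87 1734 [[0.414, 0.144, 0.001], [0.435, 0.19, 0.038], [0.469, 0.22, 0.212]]
   pt 0.89 [0.432 0.187 0.05 ]
rail 0.69 2925 [[0.584, -0.259, 0.003], [0.627, 0.22, 0.088], [0.678, 0.258, 0.2]]
   pt 0.65 [0.626 0.224 0.099]
green_band 0.64 65 [[0.624, -0.137, 0.187], [0.627, -0.114, 0.197], [0.637, -0.09, 0.201]]
   pt 0.52 [ 0.627 -0.11   0.194]
   pt 0.5 [0.627 0.086 0.195]
side [ 0.37 -0.73  0.52]
orange_carrier 0.81 1749 [[0.416, -0.22, -0.001], [0.44, -0.201, 0.038], [0.469, -0.027, 0.21]]
   pt 0.71 [ 0.441 -0.202  0.065]
blue_carrier 0.55 729 [[0.415, 0.148, 0.001], [0.438, 0.175, 0.036], [0.468, 0.219, 0.208]]
   pt 0.79 [0.438 0.178 0.069]
rail 0.86 3917 [[0.585, -0.269, 0.003], [0.628, -0.242, 0.071], [0.675, 0.241, 0.197]]
   pt 0.93 [ 0.624 -0.243  0.07 ]
green_band 0.49 151 [[0.623, -0.136, 0.186], [0.627, -0.111, 0.195], [0.637, -0.085, 0.198]]
   pt 0.54 [ 0.626 -0.112  0.197]
   pt 0.4 [0.626 0.079 0.197]
```

View pics/a.png

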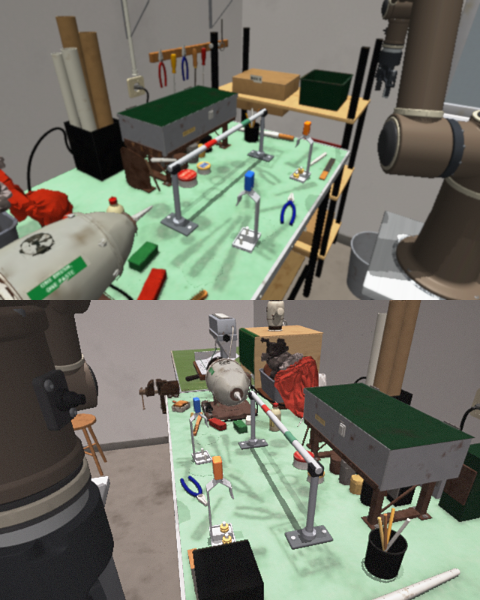

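```bash
python3 - <<'E'
from h import *
out=[]
for c in("scene","side"):
    f=np.load(c+".npz");P=f["P"];im=f["im"];hsv=cv2.cvtColor(im,cv2.COLOR_RGB2HSV);H,S,V=[hsv[...,k].astype(int) for k in range(3)]
    X,Y,Z=np.moveaxis(P,-1,0)
    ok=~np.isnan(X)
    bar=ok&(Z>.17)&(Z<.21)&(abs(X-.63)<.05)&(abs(Y)<.27)
    p=P[bar];top=p[p[:,2]>.192];print(c,"bar fit x=a*y+b",np.polyfit(top[:,1],top[:,0],1).round(4),"z",np.polyfit(top[:,1],top[:,2],1).round(4),"y",np.percentile(p[:,1],[.5,99.5]).round(3),np.percentile(p[:,2],98).round(3))
    for n,m in(("green",(H>40)&(H<90)&(S>110)),("red",((H<6)|(H>172))&(S>140)),("orange",(H>6)&(H<18)&(S>140)),("dark",V<60)):
        q=P[bar&m]
        if len(q)>5: print(" ",n,len(q),np.percentile(q[:,1],[0,3,50,97,100]).round(3),np.median(q[:,0]).round(3))
    for n,y0,m in(("orange",-.19,(H>4)&(H<20)&(S>140)),("blue",.18,(H>100)&(H<125)&(S>120))):
        box=ok&(abs(X-.44)<.06)&(abs(Y-y0)<.07)
        h=P[box&m&(Z>.15)&(Z<.22)];t=P[box&(Z>.006)&(Z<.03)]
        ht=h[h[:,2]>.206]
        for nm,q in(("handle",h),("handletop",ht),("tray",t)):
            if len(q)>8:
                print(" ",n,nm,len(q),"minmax",np.percentile(q,[1,99],axis=0).round(3).tolist(),cv2.minAreaRect((q[:,:2]*1000).astype(np.float32)))
    # obstacles
    q=P[ok&(X>.3)&(X<.8)&(abs(Y)<.35)&(Z>.2)];print("tall",len(q)); 
    ob=q[(q[:,0]>.66)];print(np.percentile(ob,[0,2,50],axis=0).round(3) if len(ob) else None)
    v,u=np.where(bar|(ok&(abs(X-.44)<.06)&(abs(Y+.19)<.06)&(Z>.01)&(Z<.22)))
    a=im[max(v.min()-10,0):v.max()+10,max(u.min()-10,0):u.max()+10];print(a.shape,u.min(),v.min())
    out.append(cv2.resize(a,(390,int(390*a.shape[0]/a.shape[1])),interpolation=cv2.INTER_CUBIC))
hh=max(o.shape[0] for o in out)
o=np.hstack([cv2.copyMakeBorder(o,0,hh-o.shape[0],0,10,0) for o in out])
s=min(1,600/o.shape[0]);cv2.imwrite("pics/b.png",cv2.cvtColor(cv2.resize(o,None,fx=s,fy=s),cv2.COLOR_RGB2BGR))
E
```

```text
scene bar fit x=a*y+b [-2.000e-04  6.285e-01] z [-0.0005  0.197 ] y [-0.254  0.249] 0.2
  green 50 [-0.129 -0.126 -0.111 -0.095 -0.093] 0.627
  red 109 [0.062 0.064 0.087 0.231 0.236] 0.626
  dark 162 [-0.256 -0.249  0.237  0.247  0.248] 0.62
  orange handle 134 minmax [[0.433, -0.204, 0.173], [0.449, -0.178, 0.213]] ((440.803466796875, -190.57693481445312), (27.23053741455078, 16.91514778137207), 87.54341888427734)
  orange handletop 40 minmax [[0.433, -0.204, 0.206], [0.449, -0.179, 0.213]] ((440.97259521484375, -191.66107177734375), (25.07876968383789, 16.484262466430664), 87.54341888427734)
  orange tray 269 minmax [[0.382, -0.237, 0.006], [0.47, -0.156, 0.029]] ((425.83221435546875, -204.87353515625), (101.35203552246094, 87.5716552734375), 88.27571868896484)
  blue handle 273 minmax [[0.431, 0.176, 0.172], [0.448, 0.199, 0.213]] ((440.74041748046875, 185.49635314941406), (17.0756778717041, 27.7044734954834), 7.24909782409668)
  blue handletop 100 minmax [[0.432, 0.174, 0.206], [0.45, 0.198, 0.213]] ((440.8630065917969, 184.8064422607422), (16.691993713378906, 26.765865325927734
[... 933 characters left out ...]
, -188.6768035888672), (67.1879653930664, 53.77092742919922), 87.78424072265625)
  blue handle 150 minmax [[0.433, 0.169, 0.169], [0.45, 0.189, 0.21]] ((441.00970458984375, 179.95445251464844), (16.507863998413086, 21.1666202545166), 6.739882946014404)
  blue handletop 32 minmax [[0.434, 0.17, 0.206], [0.449, 0.19, 0.211]] ((440.4074401855469, 179.88961791992188), (14.1375093460083, 21.486400604248047), 18.345775604248047)
  blue tray 158 minmax [[0.412, 0.146, 0.006], [0.47, 0.22, 0.028]] ((441.08343505859375, 183.17298889160156), (53.59348678588867, 74.9421615600586), 7.488924980163574)
tall 3651
[[ 0.763 -0.283  0.2  ]
 [ 0.765 -0.28   0.201]
 [ 0.771 -0.155  0.226]]
(225, 176, 3) 275 121
```

View pics/b.png

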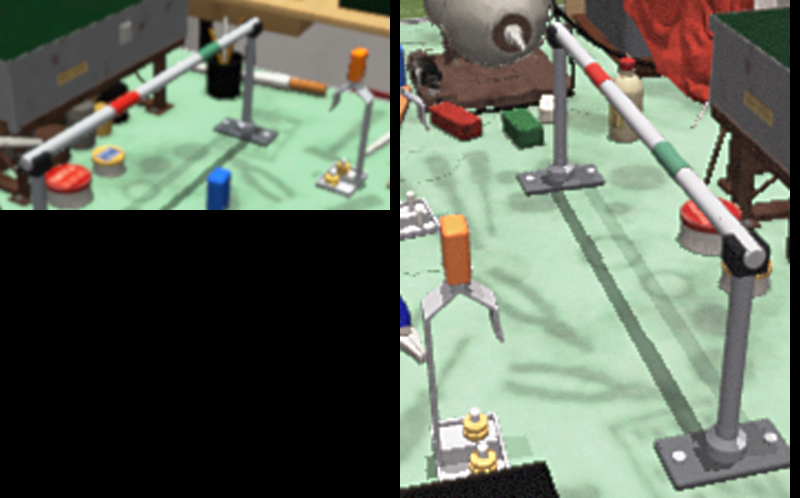

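Picture: the green band is at y≈-0.111 and the red at y≈+0.084. The rail sits at x≈0.629 with its axis parallel to y. The orange carrier stands at (0.441, -0.192) with yaw ≈ -2.3°. Next I move above its handle.

Emit:
play_rows --motion '[{"gripper": 0.0854,"tx": 0.01,"ty": 0.015,"tz": 0.005,"wz": -2},{"gripper": 0.0854,"tx": 0.013,"ty": 0.03,"tz": 0.005,"wz": -2.5},{"gripper": 0.0854,"tx": 0.015,"ty": 0.035,"tz": 0.005,"wz": -2.5},{"gripper": 0.0854,"tx": 0.015,"ty": 0.035,"tz": 0.005,"wz": -2.5},{"gripper": 0.0854,"tx": 0.015,"ty": 0.035,"tz": 0.005,"wz": -2.5},{"gripper": 0.0854,"tx": 0.015,"ty": 0.035,"tz": 0.005,"wz": -2.5},{"gripper": 0.0854,"tx": 0.015,"ty": 0.035,"tz": 0,"wz": -2.5},{"gripper": 0.0854,"tx": 0.015,"ty": 0.035,"tz": 0,"wz": -2.5},{"gripper": 0.0854,"tx": 0.015,"ty": 0.035,"tz": 0,"wz": -2.5},{"gripper": 0.0854,"tx": 0.015,"ty": 0.035,"tz": 0,"wz": -2.5},{"gripper": 0.0854,"tx": 0.012,"ty": 0.03,"tz": 0,"wz": -2.5},{"gripper": 0.0854,"tx": 0.005,"ty": 0.01,"tz": 0,"wz": -2.5}]'

```text
validation failed for argument at $.mo...
```

```bash
cat >> h.py <<'E'
from scipy.spatial.transform import Rotation as Rn
def wrist():
    s=r.get_state();T=np.eye(4);T[:3,:3]=Rn.from_rotvec(s["ee_rot"]).as_matrix();T[:3,3]=s["position"]
    im,d=r.read_camera("wrist");i=r.camera_info("wrist");K=np.array(i["K"]);W=T@np.array(i["hand_eye"])
    v,u=np.mgrid[:400,:640];a=(u-K[0,2])/K[0,0];b=(v-K[1,2])/K[1,1];t=np.hypot(a,b)+1e-9
    k=np.tan(np.minimum(t,1.4))/t
    P=np.stack([a*k*d,b*k*d,d],-1)@W[:3,:3].T+W[:3,3];P[(d==0)|(t>1.4)]=np.nan
    return im,P,W
E
python3 - <<'E'
from h import *
s=r.get_state();R=Rn.from_rotvec(s["ee_rot"]).as_matrix();print(s["clock"],s["position"],"\n",R.round(3), np.degrees(np.arctan2(R[1,1],R[0,1])))
im,P,W=wrist();cv2.imwrite("pics/w.png",im[...,::-1]);X,Y,Z=np.moveaxis(P,-1,0);print(W[:3,3])
hsv=cv2.cvtColor(im,cv2.COLOR_RGB2HSV);H,S,V=[hsv[...,k].astype(int) for k in range(3)]
m=(H>4)&(H<20)&(S>140)&(abs(X-.44)<.06)&(abs(Y+.19)<.06)&(Z>.15)&(Z<.23)
q=P[m];print(len(q))
if len(q): print(np.percentile(q,[1,99],axis=0).round(3)); q=q[q[:,2]>np.percentile(q[:,2],99)-.005];print(len(q),cv2.minAreaRect((q[:,:2]*1000).astype(np.float32)))
for n,m in(("green",(H>40)&(H<90)&(S>110)),("red",((H<6)|(H>172))&(S>140))):
    q=P[m&(abs(X-.63)<.03)&(Z>.17)&(Z<.21)]
    if len(q)>5: print(n,len(q),np.percentile(q,[2,50,98],axis=0).round(3))
E
```

```text
1.1 [ 0.28125769 -0.55815134  0.2313001 ] 
 [[ 0.893  0.45   0.   ]
 [ 0.45  -0.893 -0.   ]
 [ 0.     0.    -1.   ]] -63.255279022512
[ 0.34633633 -0.52592983  0.37384331]
0
```

View pics/w.png

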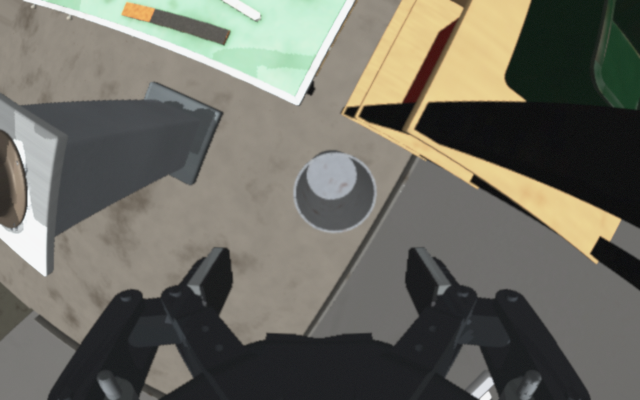

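The move was refused by argument validation, so the arm is still at its start. I think rows need all seven fields, so I'll retry with every one given.

Emit:
play_rows --motion '[{"gripper": 0.085,"tx": 0.01,"ty": 0.015,"tz": 0.005,"wx": 0,"wy": 0,"wz": -2},{"gripper": 0.085,"tx": 0.013,"ty": 0.03,"tz": 0.005,"wx": 0,"wy": 0,"wz": -2.5},{"gripper": 0.085,"tx": 0.015,"ty": 0.035,"tz": 0.005,"wx": 0,"wy": 0,"wz": -2.5},{"gripper": 0.085,"tx": 0.015,"ty": 0.035,"tz": 0.005,"wx": 0,"wy": 0,"wz": -2.5},{"gripper": 0.085,"tx": 0.015,"ty": 0.035,"tz": 0.005,"wx": 0,"wy": 0,"wz": -2.5},{"gripper": 0.085,"tx": 0.015,"ty": 0.035,"tz": 0.005,"wx": 0,"wy": 0,"wz": -2.5},{"gripper": 0.085,"tx": 0.015,"ty": 0.035,"tz": 0,"wx": 0,"wy": 0,"wz": -2.5},{"gripper": 0.085,"tx": 0.015,"ty": 0.035,"tz": 0,"wx": 0,"wy": 0,"wz": -2.5},{"gripper": 0.085,"tx": 0.015,"ty": 0.035,"tz": 0,"wx": 0,"wy": 0,"wz": -2.5},{"gripper": 0.085,"tx": 0.015,"ty": 0.035,"tz": 0,"wx": 0,"wy": 0,"wz": -2.5},{"gripper": 0.085,"tx": 0.012,"ty": 0.03,"tz": 0,"wx": 0,"wy": 0,"wz": -2.5},{"gripper": 0.085,"tx": 0.005,"ty": 0.01,"tz": 0,"wx": 0,"wy": 0,"wz": -2.5}]'

```text
clock: 2.15
position: [0.4422, -0.1893, 0.2615]
ee_rot: [-3.139, 0.074, -0.001]
wrist_force: [0.4, -0.1, 0.1]
grip_width: 0.0849
gripper_force: 0.0
```

```bash
python3 - <<'E'
from h import *
s=r.get_state();print(s["clock"],s["position"])
im,P,W=wrist();cv2.imwrite("pics/w2.png",im[...,::-1]);X,Y,Z=np.moveaxis(P,-1,0)
hsv=cv2.cvtColor(im,cv2.COLOR_RGB2HSV);H,S,V=[hsv[...,k].astype(int) for k in range(3)]
m=(H>4)&(H<20)&(S>140)&(abs(X-.44)<.06)&(abs(Y+.19)<.06)&(Z>.15)&(Z<.23)
q=P[m];print(len(q))
if len(q): print(np.percentile(q,[1,99],axis=0).round(3)); q=q[q[:,2]>np.percentile(q[:,2],99)-.005];print(len(q),cv2.minAreaRect((q[:,:2]*1000).astype(np.float32)))
for n,m in(("green",(H>40)&(H<90)&(S>110)),("red",((H<6)|(H>172))&(S>140)),("bar",H>-1)):
    q=P[m&(abs(X-.63)<.03)&(abs(Y)<.2)&(Z>.17)&(Z<.21)]
    if len(q)>5: print(n,len(q),np.percentile(q,[2,50,98],axis=0).round(3).tolist())
q=q[q[:,2]>np.percentile(q[:,2],98)-.004];print(np.polyfit(q[:,1],q[:,0],1))
for n in("green_band","red_band"):
    for l in r.cut_out("wrist",n)[:1]:
        p=P[l["region"]];p=p[~np.isnan(p[:,0])];print(n,l["score"],np.percentile(p,[2,50,98],axis=0).round(3).tolist())
E
```

```text
2.15 [ 0.44217237 -0.1892847   0.2614784 ]
1235
[[ 0.436 -0.206  0.176]
 [ 0.452 -0.182  0.212]]
818 ((443.0202331542969, -193.9825897216797), (25.22205924987793, 16.19246482849121), 89.29752349853516)
red 405 [[0.624, 0.06, 0.191], [0.629, 0.082, 0.197], [0.638, 0.106, 0.199]]
bar 1740 [[0.624, -0.03, 0.187], [0.628, 0.042, 0.196], [0.638, 0.133, 0.199]]
[0.0109218  0.63018338]
red_band 0.56 [[0.624, 0.059, 0.031], [0.628, 0.082, 0.197], [0.717, 0.316, 0.199]]
```

View pics/w2.png

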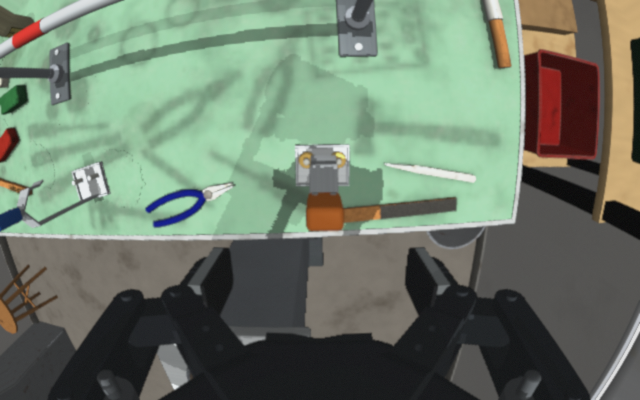

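Wrist picture: the orange handle at pixel (325, 212) is centred between the fingers, and its position agrees with the other cameras to 2 mm. Descend and grip.

Emit:
play_rows --motion '[{"gripper": 0.085,"tx": 0,"ty": -0.0015,"tz": -0.01,"wx": 0,"wy": 0,"wz": 1},{"gripper": 0.085,"tx": 0,"ty": -0.002,"tz": -0.02,"wx": 0,"wy": 0,"wz": 0},{"gripper": 0.085,"tx": 0,"ty": 0,"tz": -0.02,"wx": 0,"wy": 0,"wz": 0},{"gripper": 0.085,"tx": 0,"ty": 0,"tz": -0.02,"wx": 0,"wy": 0,"wz": 0},{"gripper": 0.085,"tx": 0,"ty": 0,"tz": -0.012,"wx": 0,"wy": 0,"wz": 0},{"gripper": 0.085,"tx": 0,"ty": 0,"tz": -0.0075,"wx": 0,"wy": 0,"wz": 0},{"gripper": 0.05,"tx": 0,"ty": 0,"tz": 0,"wx": 0,"wy": 0,"wz": 0},{"gripper": 0.035,"tx": 0,"ty": 0,"tz": 0,"wx": 0,"wy": 0,"wz": 0},{"gripper": 0.03,"tx": 0,"ty": 0,"tz": 0,"wx": 0,"wy": 0,"wz": 0},{"gripper": 0.025,"tx": 0,"ty": 0,"tz": 0,"wx": 0,"wy": 0,"wz": 0},{"gripper": 0.01,"tx": 0,"ty": 0,"tz": 0,"wx": 0,"wy": 0,"wz": 0},{"gripper": 0.0,"tx": 0,"ty": 0,"tz": 0,"wx": 0,"wy": 0,"wz": 0}]'

```text
clock: 3.3
position: [0.4419, -0.1967, 0.1727]
ee_rot: [3.141, -0.048, 0.003]
wrist_force: [1.1, 0.8, 1.4]
grip_width: 0.0249
gripper_force: 59.7
```

Emit:
play_rows --motion '[{"gripper": 0.0,"tx": 0,"ty": 0,"tz": 0,"wx": 0,"wy": 0,"wz": 0},{"gripper": 0.0,"tx": 0,"ty": 0,"tz": 0,"wx": 0,"wy": 0,"wz": 0},{"gripper": 0.0,"tx": 0,"ty": 0,"tz": 0,"wx": 0,"wy": 0,"wz": 0}]'

```text
clock: 3.55
position: [0.442, -0.1967, 0.1727]
ee_rot: [3.141, -0.048, 0.003]
wrist_force: [-0.3, 0.9, 5.2]
grip_width: 0.0252
gripper_force: 60.0
```

Emit:
play_rows --motion '[{"gripper": 0.0,"tx": 0,"ty": 0,"tz": 0.005,"wx": 0,"wy": 0,"wz": 0},{"gripper": 0.0,"tx": 0,"ty": 0,"tz": 0.01,"wx": 0,"wy": 0,"wz": 0},{"gripper": 0.0,"tx": 0,"ty": 0.005,"tz": 0.015,"wx": 0,"wy": 0,"wz": 0.3},{"gripper": 0.0,"tx": 0.01,"ty": 0.01,"tz": 0.015,"wx": 0,"wy": 0,"wz": 0.3},{"gripper": 0.0,"tx": 0.015,"ty": 0.01,"tz": 0.015,"wx": 0,"wy": 0,"wz": 0.3},{"gripper": 0.0,"tx": 0.015,"ty": 0.01,"tz": 0.015,"wx": 0,"wy": 0,"wz": 0.3},{"gripper": 0.0,"tx": 0.015,"ty": 0.01,"tz": 0.015,"wx": 0,"wy": 0,"wz": 0.3},{"gripper": 0.0,"tx": 0.015,"ty": 0.01,"tz": 0.015,"wx": 0,"wy": 0,"wz": 0.25},{"gripper": 0.0,"tx": 0.015,"ty": 0.01,"tz": 0.01,"wx": 0,"wy": 0,"wz": 0},{"gripper": 0.0,"tx": 0.015,"ty": 0.01,"tz": 0.003,"wx": 0,"wy": 0,"wz": 0},{"gripper": 0.0,"tx": 0.01,"ty": 0.0085,"tz": 0,"wx": 0,"wy": 0,"wz": 0},{"gripper": 0.0,"tx": 0.005,"ty": 0.001,"tz": 0,"wx": 0,"wy": 0,"wz": 0}]'

```text
clock: 4.55
position: [0.557, -0.1108, 0.2896]
ee_rot: [-3.141, -0.002, 0.0]
wrist_force: [-0.3, 0.2, -1.4]
grip_width: 0.0255
gripper_force: 59.2
```

Emit:
play_rows --motion '[{"gripper": 0.0,"tx": 0,"ty": 0,"tz": 0,"wx": 0,"wy": 0,"wz": 0},{"gripper": 0.0,"tx": 0,"ty": 0,"tz": 0,"wx": 0,"wy": 0,"wz": 0},{"gripper": 0.0,"tx": 0,"ty": 0,"tz": 0,"wx": 0,"wy": 0,"wz": 0}]'

```text
clock: 4.8
position: [0.555, -0.1126, 0.2888]
ee_rot: [-3.142, 0.001, 0.004]
wrist_force: [0.9, -0.2, -1.7]
grip_width: 0.0254
gripper_force: 59.2
```

```bash
cat > m.py <<'E'
from h import *
import sys
s=r.get_state();print(s["clock"],s["position"],s["ee_rot"]);x0,y0,z0=s["position"]
out=[]
for c in("side","scene"):
    im,P,E=cloud(c);X,Y,Z=np.moveaxis(P,-1,0)
    hsv=cv2.cvtColor(im,cv2.COLOR_RGB2HSV);H,S,V=[hsv[...,k].astype(int) for k in range(3)]
    m=(H>4)&(H<20)&(S>140)&(abs(X-x0)<.05)&(abs(Y-y0)<.05)&(abs(Z-z0)<.06)
    q=P[m];print(c,"handle",len(q),np.percentile(q,[1,99],axis=0).round(3).tolist() if len(q)>5 else "")
    for lo,hi,nm in((-.175,-.145,"tray"),(-.12,-.03,"leg")):
        q=P[(abs(X-x0)<.04)&(abs(Y-y0)<.05)&(Z>z0+lo)&(Z<z0+hi)]
        if len(q)>5: print("  ",nm,len(q),np.percentile(q,[1,50,99],axis=0).round(3).tolist(), cv2.minAreaRect((q[:,:2]*1000).astype(np.float32)) if nm=="tray" else "")
    v,u=np.where((abs(X-x0)<.12)&(abs(Y-y0)<.12)&(Z>.0)&(Z<z0+.12))
    a=im[max(v.min()-5,0):v.max()+5,max(u.min()-5,0):u.max()+5]
    out.append(cv2.resize(a,(int(500*a.shape[1]/a.shape[0]),500),interpolation=cv2.INTER_CUBIC))
o=np.hstack(out);k=min(1,800/o.shape[1]);cv2.imwrite(sys.argv[1],cv2.resize(o,None,fx=k,fy=k)[...,::-1])
E
python3 m.py pics/m1.png
```

```text
4.8 [ 0.55499512 -0.11256602  0.28877883] [-3.14151061e+00  8.42770434e-04  4.12435827e-03]
side handle 70 [[0.544, -0.125, 0.285], [0.549, -0.104, 0.327]]
   tray 795 [[0.527, -0.146, 0.115], [0.553, -0.12, 0.123], [0.58, -0.076, 0.143]] ((553.5247192382812, -110.70919036865234), (73.15421295166016, 54.44265365600586), 89.96773529052734)
   leg 320 [[0.528, -0.124, 0.17], [0.529, -0.118, 0.23], [0.581, -0.101, 0.258]] 
scene handle 73 [[0.544, -0.128, 0.288], [0.554, -0.098, 0.331]]
   tray 364 [[0.527, -0.143, 0.118], [0.554, -0.101, 0.126], [0.581, -0.074, 0.143]] ((554.1354370117188, -108.61199951171875), (71.56484985351562, 55.94425964355469), 89.75524139404297)
   leg 246 [[0.528, -0.124, 0.17], [0.53, -0.107, 0.228], [0.582, -0.098, 0.258]]
```

View pics/m1.png

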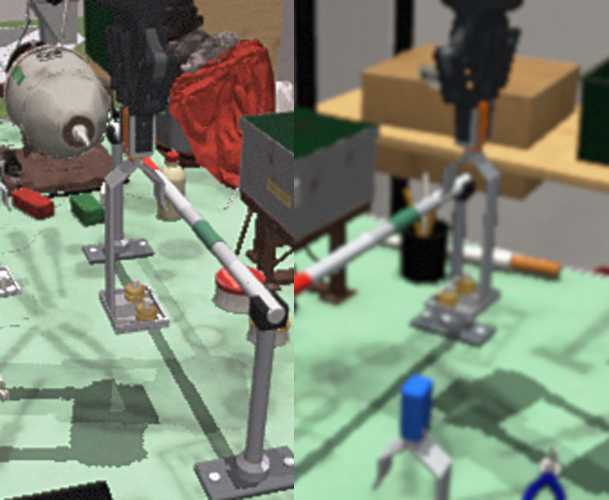

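The carrier is held upright and square, with its tray centre at (0.554, -0.110) and bottom at z≈0.117. Move it in over the rail, then lower.

Emit:
play_rows --motion '[{"gripper": 0.0,"tx": 0.005,"ty": 0,"tz": 0,"wx": 0,"wy": 0,"wz": 0},{"gripper": 0.0,"tx": 0.01,"ty": 0,"tz": 0,"wx": 0,"wy": 0,"wz": 0},{"gripper": 0.0,"tx": 0.012,"ty": 0,"tz": 0,"wx": 0,"wy": 0,"wz": 0},{"gripper": 0.0,"tx": 0.012,"ty": 0,"tz": 0,"wx": 0,"wy": 0,"wz": 0},{"gripper": 0.0,"tx": 0.012,"ty": 0,"tz": 0,"wx": 0,"wy": 0,"wz": 0},{"gripper": 0.0,"tx": 0.012,"ty": 0,"tz": 0,"wx": 0,"wy": 0,"wz": 0},{"gripper": 0.0,"tx": 0.008,"ty": 0,"tz": 0,"wx": 0,"wy": 0,"wz": 0},{"gripper": 0.0,"tx": 0.0035,"ty": 0,"tz": 0,"wx": 0,"wy": 0,"wz": 0},{"gripper": 0.0,"tx": 0,"ty": 0,"tz": 0,"wx": 0,"wy": 0,"wz": 0},{"gripper": 0.0,"tx": 0,"ty": 0,"tz": 0,"wx": 0,"wy": 0,"wz": 0}]'

```text
clock: 5.73
position: [0.6305, -0.1121, 0.2895]
ee_rot: [-3.141, -0.0, 0.002]
wrist_force: [-0.3, 0.3, -1.5]
grip_width: 0.0251
gripper_force: 59.2
```

Emit:
play_rows --motion '[{"gripper": 0.0,"tx": 0,"ty": 0,"tz": -0.005,"wx": 0,"wy": 0,"wz": 0},{"gripper": 0.0,"tx": 0,"ty": 0,"tz": -0.01,"wx": 0,"wy": 0,"wz": 0},{"gripper": 0.0,"tx": 0,"ty": 0,"tz": -0.01,"wx": 0,"wy": 0,"wz": 0},{"gripper": 0.0,"tx": 0,"ty": 0,"tz": -0.01,"wx": 0,"wy": 0,"wz": 0},{"gripper": 0.0,"tx": 0,"ty": 0,"tz": -0.01,"wx": 0,"wy": 0,"wz": 0},{"gripper": 0.0,"tx": 0,"ty": 0,"tz": -0.005,"wx": 0,"wy": 0,"wz": 0},{"gripper": 0.0,"tx": 0,"ty": 0,"tz": 0,"wx": 0,"wy": 0,"wz": 0},{"gripper": 0.0,"tx": 0,"ty": 0,"tz": 0,"wx": 0,"wy": 0,"wz": 0}]'

```text
clock: 6.4
position: [0.6304, -0.1121, 0.2389]
ee_rot: [-3.141, 0.0, 0.002]
wrist_force: [0.0, -0.4, -2.2]
grip_width: 0.0256
gripper_force: 59.2
```

```bash
python3 m.py pics/m2.png
```

```text
6.4 [ 0.63038076 -0.11206234  0.23894801] [-3.14124250e+00  1.37939958e-04  2.12696083e-03]
side handle 95 [[0.618, -0.13, 0.237], [0.624, -0.102, 0.282]]
   tray 746 [[0.602, -0.145, 0.066], [0.629, -0.12, 0.073], [0.656, -0.076, 0.092]] ((629.29345703125, -110.49955749511719), (55.12601852416992, 72.93292999267578), 0.29231733083724976)
   leg 609 [[0.603, -0.16, 0.121], [0.624, -0.118, 0.191], [0.656, -0.088, 0.208]] 
scene handle 72 [[0.62, -0.129, 0.241], [0.632, -0.096, 0.287]]
   tray 337 [[0.603, -0.145, 0.069], [0.629, -0.1, 0.077], [0.657, -0.074, 0.093]] ((630.1511840820312, -110.34457397460938), (56.057586669921875, 75.1701431274414), 0.22828996181488037)
   leg 352 [[0.603, -0.135, 0.12], [0.608, -0.106, 0.191], [0.657, -0.063, 0.208]]
```

View pics/m2.png

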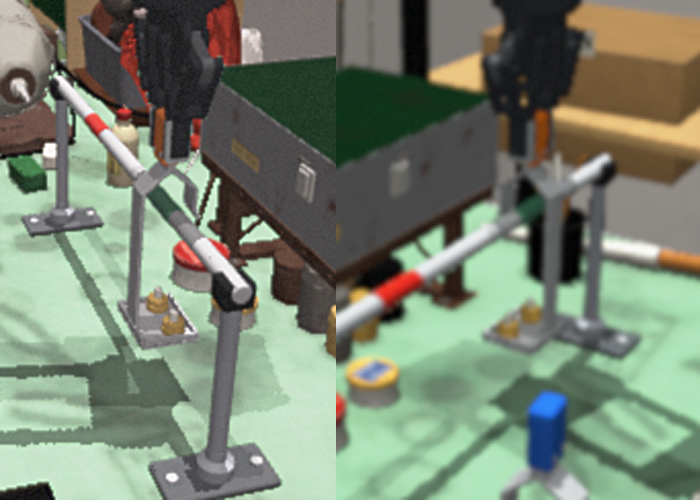

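The rail is inside the hook, under the roof, with the carrier centred at x≈0.630 and y≈-0.111. Lower to contact.

Emit:
play_rows --motion '[{"gripper": 0.0,"tx": 0,"ty": 0,"tz": -0.005,"wx": 0,"wy": 0,"wz": 0},{"gripper": 0.0,"tx": 0,"ty": 0,"tz": -0.008,"wx": 0,"wy": 0,"wz": 0},{"gripper": 0.0,"tx": 0,"ty": 0,"tz": -0.006,"wx": 0,"wy": 0,"wz": 0},{"gripper": 0.0,"tx": 0,"ty": 0,"tz": -0.003,"wx": 0,"wy": 0,"wz": 0},{"gripper": 0.0,"tx": 0,"ty": 0,"tz": -0.002,"wx": 0,"wy": 0,"wz": 0},{"gripper": 0.0,"tx": 0,"ty": 0,"tz": 0,"wx": 0,"wy": 0,"wz": 0},{"gripper": 0.0,"tx": 0,"ty": 0,"tz": 0,"wx": 0,"wy": 0,"wz": 0},{"gripper": 0.0,"tx": 0,"ty": 0,"tz": 0,"wx": 0,"wy": 0,"wz": 0}]'

```text
clock: 7.17
position: [0.6309, -0.1122, 0.216]
ee_rot: [3.141, -0.0, 0.001]
wrist_force: [0.4, 0.9, -2.4]
grip_width: 0.0254
gripper_force: 59.4
```

Emit:
play_rows --motion '[{"gripper": 0.0,"tx": 0,"ty": 0,"tz": -0.001,"wx": 0,"wy": 0,"wz": 0},{"gripper": 0.0,"tx": 0,"ty": 0,"tz": 0,"wx": 0,"wy": 0,"wz": 0},{"gripper": 0.0,"tx": 0,"ty": 0,"tz": 0,"wx": 0,"wy": 0,"wz": 0}]'

```text
clock: 7.42
position: [0.6307, -0.1121, 0.2148]
ee_rot: [-3.142, 0.0, -0.0]
wrist_force: [0.5, 0.2, -2.2]
grip_width: 0.0255
gripper_force: 59.4
```

Emit:
play_rows --motion '[{"gripper": 0.0,"tx": 0,"ty": 0,"tz": -0.001,"wx": 0,"wy": 0,"wz": 0},{"gripper": 0.0,"tx": 0,"ty": 0,"tz": 0,"wx": 0,"wy": 0,"wz": 0},{"gripper": 0.0,"tx": 0,"ty": 0,"tz": 0,"wx": 0,"wy": 0,"wz": 0}]'

```text
clock: 7.67
position: [0.6309, -0.1122, 0.2139]
ee_rot: [3.141, -0.0, 0.001]
wrist_force: [0.0, -0.1, -1.7]
grip_width: 0.0249
gripper_force: 59.4
```

Emit:
play_rows --motion '[{"gripper": 0.0,"tx": 0,"ty": 0,"tz": -0.001,"wx": 0,"wy": 0,"wz": 0},{"gripper": 0.0,"tx": 0,"ty": 0,"tz": 0,"wx": 0,"wy": 0,"wz": 0},{"gripper": 0.0,"tx": 0,"ty": 0,"tz": 0,"wx": 0,"wy": 0,"wz": 0}]'

```text
clock: 7.92
position: [0.6314, -0.1123, 0.2134]
ee_rot: [3.141, -0.0, 0.003]
wrist_force: [1.2, -0.1, -0.3]
grip_width: 0.0254
gripper_force: 59.6
```

Emit:
play_rows --motion '[{"gripper": 0.0,"tx": 0,"ty": 0,"tz": -0.0005,"wx": 0,"wy": 0,"wz": 0},{"gripper": 0.0,"tx": 0,"ty": 0,"tz": 0,"wx": 0,"wy": 0,"wz": 0},{"gripper": 0.0,"tx": 0,"ty": 0,"tz": 0,"wx": 0,"wy": 0,"wz": 0}]'

```text
clock: 8.17
position: [0.6315, -0.1123, 0.2132]
ee_rot: [3.141, -0.0, 0.003]
wrist_force: [1.1, 1.0, 2.4]
grip_width: 0.0255
gripper_force: 59.8
```

Contact is made: the carrier's weight is off the wrist and about 5 N rests on the rail. Slide along +y with light contact.

Emit:
play_rows --motion '[{"gripper": 0.0,"tx": 0,"ty": 0.003,"tz": 0.0005,"wx": 0,"wy": 0,"wz": 0},{"gripper": 0.0,"tx": 0,"ty": 0.005,"tz": 0,"wx": 0,"wy": 0,"wz": 0},{"gripper": 0.0,"tx": 0,"ty": 0.007,"tz": 0,"wx": 0,"wy": 0,"wz": 0},{"gripper": 0.0,"tx": 0,"ty": 0.009,"tz": 0,"wx": 0,"wy": 0,"wz": 0},{"gripper": 0.0,"tx": 0,"ty": 0.009,"tz": 0,"wx": 0,"wy": 0,"wz": 0},{"gripper": 0.0,"tx": 0,"ty": 0.009,"tz": 0,"wx": 0,"wy": 0,"wz": 0},{"gripper": 0.0,"tx": 0,"ty": 0.009,"tz": 0,"wx": 0,"wy": 0,"wz": 0},{"gripper": 0.0,"tx": 0,"ty": 0.009,"tz": 0,"wx": 0,"wy": 0,"wz": 0},{"gripper": 0.0,"tx": 0,"ty": 0.009,"tz": 0,"wx": 0,"wy": 0,"wz": 0},{"gripper": 0.0,"tx": 0,"ty": 0.009,"tz": 0,"wx": 0,"wy": 0,"wz": 0},{"gripper": 0.0,"tx": 0,"ty": 0.009,"tz": 0,"wx": 0,"wy": 0,"wz": 0},{"gripper": 0.0,"tx": 0,"ty": 0.009,"tz": 0,"wx": 0,"wy": 0,"wz": 0}]'

```text
clock: 9.17
position: [0.6313, -0.0154, 0.2133]
ee_rot: [3.14, 0.001, 0.003]
wrist_force: [4.0, -3.5, 1.8]
grip_width: 0.0251
gripper_force: 59.6
```

Emit:
play_rows --motion '[{"gripper": 0.0,"tx": 0,"ty": 0.009,"tz": 0,"wx": 0,"wy": 0,"wz": 0},{"gripper": 0.0,"tx": 0,"ty": 0.009,"tz": 0,"wx": 0,"wy": 0,"wz": 0},{"gripper": 0.0,"tx": 0,"ty": 0.009,"tz": 0,"wx": 0,"wy": 0,"wz": 0},{"gripper": 0.0,"tx": 0,"ty": 0.009,"tz": 0,"wx": 0,"wy": 0,"wz": 0},{"gripper": 0.0,"tx": 0,"ty": 0.009,"tz": 0,"wx": 0,"wy": 0,"wz": 0},{"gripper": 0.0,"tx": 0,"ty": 0.009,"tz": 0,"wx": 0,"wy": 0,"wz": 0},{"gripper": 0.0,"tx": 0,"ty": 0.009,"tz": 0,"wx": 0,"wy": 0,"wz": 0},{"gripper": 0.0,"tx": 0,"ty": 0.009,"tz": 0,"wx": 0,"wy": 0,"wz": 0},{"gripper": 0.0,"tx": 0,"ty": 0.009,"tz": 0,"wx": 0,"wy": 0,"wz": 0},{"gripper": 0.0,"tx": 0,"ty": 0.008,"tz": 0,"wx": 0,"wy": 0,"wz": 0},{"gripper": 0.0,"tx": 0,"ty": 0.005,"tz": 0,"wx": 0,"wy": 0,"wz": 0},{"gripper": 0.0,"tx": 0,"ty": 0.003,"tz": 0,"wx": 0,"wy": 0,"wz": 0}]'

```text
clock: 10.17
position: [0.6311, 0.0815, 0.2134]
ee_rot: [3.14, 0.002, 0.003]
wrist_force: [4.0, -4.1, 2.4]
grip_width: 0.0254
gripper_force: 59.7
```

Emit:
play_rows --motion '[{"gripper": 0.0,"tx": 0,"ty": 0,"tz": 0,"wx": 0,"wy": 0,"wz": 0},{"gripper": 0.0,"tx": 0,"ty": 0,"tz": 0,"wx": 0,"wy": 0,"wz": 0},{"gripper": 0.0,"tx": 0,"ty": 0,"tz": 0,"wx": 0,"wy": 0,"wz": 0}]'

```text
clock: 10.42
position: [0.6311, 0.082, 0.2134]
ee_rot: [-3.14, -0.0, -0.002]
wrist_force: [4.5, -0.6, 3.5]
grip_width: 0.0256
gripper_force: 59.8
```

```bash
python3 m.py pics/m3.png
```

```text
10.4167 [0.63113255 0.08198898 0.21337941] [-3.14008427e+00 -3.18795429e-04 -2.17872383e-03]
side handle 37 [[0.618, 0.063, 0.21], [0.625, 0.091, 0.257]]
   tray 456 [[0.604, 0.048, 0.04], [0.63, 0.075, 0.048], [0.657, 0.118, 0.067]] ((630.457275390625, 83.18167114257812), (54.86611557006836, 74.6258773803711), 0.6604672074317932)
   leg 164 [[0.604, 0.069, 0.094], [0.605, 0.075, 0.144], [0.657, 0.093, 0.183]] 
scene handle 122 [[0.62, 0.068, 0.213], [0.633, 0.097, 0.26]]
   tray 482 [[0.603, 0.05, 0.043], [0.63, 0.093, 0.05], [0.657, 0.12, 0.068]] ((631.0188598632812, 83.89744567871094), (73.87297821044922, 56.01017761230469), 89.43567657470703)
   leg 272 [[0.604, 0.071, 0.095], [0.606, 0.086, 0.139], [0.657, 0.096, 0.182]]
```

View pics/m3.png

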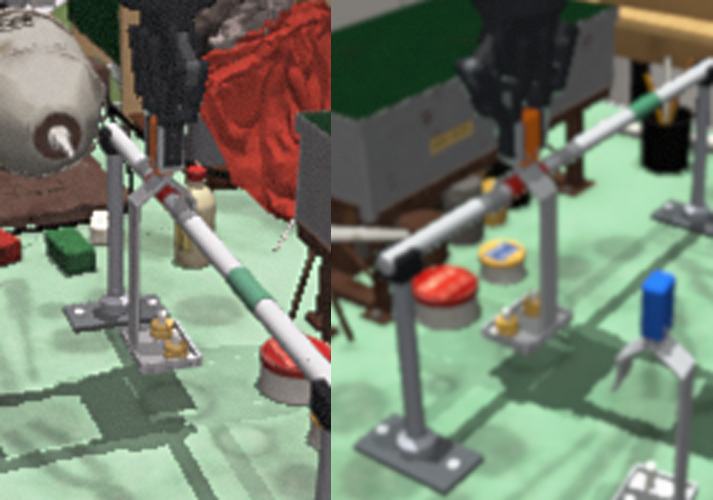

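The hook sits on the red band, with carrier y≈0.083 against the band's 0.083. Release and retreat upward.

Emit:
play_rows --motion '[{"gripper": 0.0,"tx": 0,"ty": 0,"tz": 0.0005,"wx": 0,"wy": 0,"wz": 0},{"gripper": 0.0,"tx": 0,"ty": 0,"tz": 0.0003,"wx": 0,"wy": 0,"wz": 0},{"gripper": 0.0,"tx": 0,"ty": 0,"tz": 0,"wx": 0,"wy": 0,"wz": 0},{"gripper": 0.0,"tx": 0,"ty": 0,"tz": 0,"wx": 0,"wy": 0,"wz": 0},{"gripper": 0.028,"tx": 0,"ty": 0,"tz": 0,"wx": 0,"wy": 0,"wz": 0},{"gripper": 0.032,"tx": 0,"ty": 0,"tz": 0,"wx": 0,"wy": 0,"wz": 0},{"gripper": 0.04,"tx": 0,"ty": 0,"tz": 0,"wx": 0,"wy": 0,"wz": 0},{"gripper": 0.055,"tx": 0,"ty": 0,"tz": 0,"wx": 0,"wy": 0,"wz": 0},{"gripper": 0.07,"tx": 0,"ty": 0,"tz": 0,"wx": 0,"wy": 0,"wz": 0},{"gripper": 0.07,"tx": 0,"ty": 0,"tz": 0,"wx": 0,"wy": 0,"wz": 0},{"gripper": 0.07,"tx": 0,"ty": 0,"tz": 0,"wx": 0,"wy": 0,"wz": 0}]'

```text
clock: 11.43
position: [0.6305, 0.0808, 0.2134]
ee_rot: [-3.142, 0.0, 0.001]
wrist_force: [0.3, -0.0, -0.2]
grip_width: 0.0702
gripper_force: 0.0
```

Emit:
play_rows --motion '[{"gripper": 0.07,"tx": 0,"ty": 0,"tz": 0.005,"wx": 0,"wy": 0,"wz": 0},{"gripper": 0.07,"tx": 0,"ty": 0,"tz": 0.01,"wx": 0,"wy": 0,"wz": 0},{"gripper": 0.07,"tx": 0,"ty": 0,"tz": 0.015,"wx": 0,"wy": 0,"wz": 0},{"gripper": 0.07,"tx": 0,"ty": 0,"tz": 0.015,"wx": 0,"wy": 0,"wz": 0},{"gripper": 0.07,"tx": 0,"ty": 0,"tz": 0.015,"wx": 0,"wy": 0,"wz": 0},{"gripper": 0.07,"tx": 0,"ty": 0,"tz": 0.015,"wx": 0,"wy": 0,"wz": 0},{"gripper": 0.07,"tx": 0,"ty": 0,"tz": 0.015,"wx": 0,"wy": 0,"wz": 0},{"gripper": 0.07,"tx": 0,"ty": 0,"tz": 0.015,"wx": 0,"wy": 0,"wz": 0},{"gripper": 0.07,"tx": 0,"ty": 0,"tz": 0.015,"wx": 0,"wy": 0,"wz": 0},{"gripper": 0.07,"tx": 0,"ty": 0,"tz": 0.015,"wx": 0,"wy": 0,"wz": 0},{"gripper": 0.07,"tx": 0,"ty": 0,"tz": 0.01,"wx": 0,"wy": 0,"wz": 0},{"gripper": 0.07,"tx": 0,"ty": 0,"tz": 0.005,"wx": 0,"wy": 0,"wz": 0}]'

```text
clock: 12.43
position: [0.6316, 0.0809, 0.3668]
ee_rot: [-3.141, 0.0, -0.007]
wrist_force: [0.4, -0.3, -1.0]
grip_width: 0.07
gripper_force: 0.0
```

```bash
cat > f.py <<'E'
from h import *
for k in range(2):
  for c in("side","scene"):
    im,P,E=cloud(c);X,Y,Z=np.moveaxis(P,-1,0)
    hsv=cv2.cvtColor(im,cv2.COLOR_RGB2HSV);H,S=[hsv[...,j].astype(int) for j in(0,1)]
    b=(abs(X-.63)<.06)&(abs(Y-.083)<.06)
    q=P[b&(H>4)&(H<20)&(S>140)&(Z>.205)];t=P[b&(Z>.035)&(Z<.075)]
    print(r.get_state()["clock"],c,"handle",len(q),np.percentile(q,[2,98],axis=0).round(3).tolist(),"tray",np.percentile(t,[1,99],axis=0).round(3).tolist(),cv2.minAreaRect((t[:,:2]*1000).astype(np.float32)))
    q=P[(abs(X-.63)<.02)&(abs(Y-.083)<.05)&((H<6)|(H>172))&(S>140)&(Z>.18)&(Z<.2)];print("red",np.percentile(q[:,1],[1,99]))
    q=P[(abs(X-.44)<.06)&(abs(Y-.185)<.06)&(H>100)&(H<125)&(S>120)&(Z>.15)&(Z<.22)];print("blue",np.percentile(q,[1,99],axis=0).round(3).tolist() if len(q)>9 else len(q))
    if k==0: cv2.imwrite(f"pics/f_{c}.png",im[...,::-1])
E
python3 f.py
```

```text
12.4833 side handle 187 [[0.623, 0.067, 0.21], [0.639, 0.086, 0.25]] tray [[0.605, 0.046, 0.039], [0.658, 0.117, 0.072]] ((631.5636596679688, 81.52046966552734), (73.71601867675781, 55.10503387451172), 89.0490493774414)
red [0.06013291 0.10508233]
blue [[0.433, 0.169, 0.169], [0.45, 0.19, 0.21]]
12.5333 scene handle 233 [[0.622, 0.072, 0.212], [0.638, 0.096, 0.253]] tray [[0.605, 0.048, 0.042], [0.658, 0.117, 0.072]] ((632.181640625, 81.77861785888672), (72.96599578857422, 56.118751525878906), 89.4725570678711)
red [0.07138502 0.1062769 ]
blue [[0.432, 0.176, 0.172], [0.448, 0.198, 0.213]]
12.5833 side handle 186 [[0.623, 0.067, 0.209], [0.639, 0.085, 0.25]] tray [[0.605, 0.046, 0.039], [0.658, 0.117, 0.071]] ((631.4068603515625, 81.03952026367188), (72.32966613769531, 54.33750915527344), 89.2903060913086)
red [0.06116912 0.10507983]
blue [[0.433, 0.169, 0.169], [0.45, 0.189, 0.21]]
12.6333 scene handle 234 [[0.622, 0.073, 0.212], [0.638, 0.096, 0.253]] tray [[0.605, 0.048, 0.042], [0.659, 0.117, 0.073]] ((631.5692138671875, 81.57699584960938), (56.10154724121094, 73.50482177734375), 0.03718828037381172)
red [0.09342437 0.10571086]
blue [[0.432, 0.175, 0.173], [0.448, 0.198, 0.213]]
```

View pics/f_scene.png

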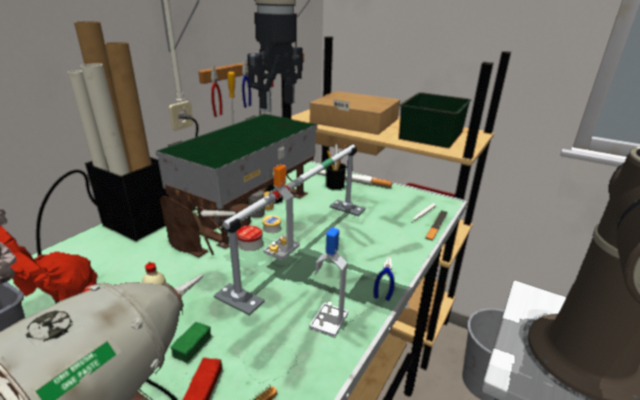

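The carrier hangs free at (285, 200) in the picture: y≈0.082 against the red band's 0.083, upright, square and still. The gripper is clear and the blue carrier hasn't moved.

```bash
python3 -c "
from workcell import r
print(r.hand_in())"
```

```text
the job is handed in; nothing more can be done
None
```

The orange carrier was hooked on at the green band, slid along the rail without lifting, and left hanging straight and still on the red band (about 1 mm off centre by camera); the blue carrier was not moved, and the job is handed in, with no verdict returned.

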